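# Clamp the lens stand to the field-lab table

### The job

The dissecting-lens stand is loose on the table: slide the free end of its base plate under the blue hold-down clamp, so that the pad will bear wholly on the bare half of the plate, and screw the clamp down with its tee bar. Feel for the moment the rubber pad meets the plate, then snug it about a fifth of a turn more, so that it holds firmly without crushing the rubber. Let go, leave the stand flat on the table, and do not disturb the jar, the bottle or the vial rack.

Things in the scene. Friction and masses are not known exactly. Their poses are not given: they have to be found in the camera images.
- clamp: blue cast C-frame hold-down clamp, bolted to the table (cannot move). Origin on the table top, under the spindle axis; the throat opens towards its own -x. Under the pad is bare table up to the foot flange (x +60..+156 mm, 94 mm wide, 9 mm high); spine at x +79..+110 mm; arm and boss (38 mm diameter) over the throat at z 86 to 134 mm
- clamp_pad: steel swivel disc, 40 mm diameter, at the foot of the spindle; it goes up and down but does not turn. Origin at the centre of its underside, on the spindle axis. Below it a black rubber face, 36 mm diameter, reaches 7 to 10 mm below this origin: its wear is not known, so contact must be felt. The rubber gives about 1 mm for each 50 N
- clamp_screw (a joint): screw angle (rad): grows clockwise seen from above, lowering the pad 10 mm a turn (two-start thread); 0 is fully up; stays where left. It runs free at about 0.27 N m (6 N at 45 mm from the axis), plus 0.16 N m for each 100 N of pad pressure. Snug is about 100 N (0.2 turn past first touch, torque 1.6 times free-running); under 40 N it is loose, over 160 N the rubber is crushed
- bar_mid (a point): middle of the tee bar, on the spindle axis; its x axis lies along the bar. The bar is round, 10 mm thick and 116 mm long between the centres of the 17 mm balls on its ends, through a hub 24 mm in diameter and 26 mm high. It starts about 160 mm above the table and sinks with the pad, to about 150 mm when snug; the clamp's arm below it ends at z 134 mm
- stand: loose dissecting-lens stand, 0.8 kg. Dark base plate 190 (x) by 100 (y) by 12 mm; origin at the centre of its underside, z up. The post is at x -70 mm, a black arm block on it at z 67 to 93 mm; a 72 mm lens reaches out to x -206 mm at z 80 mm. The half at +x is bare: the pad goes there, best at x +45 mm on the centre line; it bears wholly if the spindle axis is at x 0..+75 mm, y within 30 mm
- post_top (a point): centre of the top of the stand's square aluminium post (15 mm, sides along the stand's x and y), 160 mm above the table; axes as the stand's
- vial_rack: white vial rack with teal caps, 86 by 128 by 47 mm; origin at the centre of its underside; bystander
- water_bottle: clear bottle with a blue band, 68 mm diameter, 190 mm high; origin at the centre of its underside; bystander
- sample_jar: white jar with a red lid, 68 mm diameter, 85 mm high; origin at the centre of its underside; bystander
There are look-alikes about, which are no part of the job. What is shaped like the clamp but pink or purple is not meant.

How it is judged (in metres and radians):
On the way, in this order (a step that is already met when the one before it is completed fails the run):
1. the bare half of the base plate lies flat under the raised pad (x of clamp_pad in the frame of stand between 0 and 0.077 m and y of clamp_pad in the frame of stand between -0.032 and 0.032 m and angle between stand's own z axis and vertical below 0.05 rad and contact force between clamp_pad and stand below 20 N), for 0.2 s.
2. the pad is snug on the plate (contact force between clamp_pad and stand between 40 and 160 N), for 0.3 s.
At the end, for the whole second after the job is handed in: the pad presses on the stand's base plate with 40 to 160 N, the spindle axis over the bare half of the plate (between 0 and 77 mm from its centre towards the free end, within 32 mm of the centre line), the stand flat on the table and at rest, and the robot clear of everything (all of step 2 and x of clamp_pad in the frame of stand between 0 and 0.077 m and y of clamp_pad in the frame of stand between -0.032 and 0.032 m and angle between stand's own z axis and vertical below 0.05 rad and height (world z) of stand below 0.004 m and linear speed of stand below 0.02 m/s); the robot touches nothing.
It fails at once if the clamp is overtightened and the rubber crushed (over 200 N) (contact force between clamp_pad and stand above 200 N).
It fails at once if the stand is tipped over (angle between stand's own z axis and vertical above 0.5 rad).
It fails at once if the vial rack is disturbed (distance of vial_rack from where it was at the start of the episode above 0.03 m).
It fails at once if the water bottle is disturbed (distance of water_bottle from where it was at the start of the episode above 0.03 m or angle between water_bottle's own z axis and vertical above 0.4 rad).
It fails at once if the sample jar is disturbed (distance of sample_jar from where it was at the start of the episode above 0.03 m or angle between sample_jar's own z axis and vertical above 0.4 rad).
It also fails if it takes over 72 s, if anything falls off the work surface, if the arm or the gripper's body presses on something with over 40 N, if the wrist force passes 120 N, or if a joint passes its speed limit or range.

### The arm

A 6-joint arm with a two-finger parallel gripper is mounted at the origin on the work surface. World frame = base frame: x ahead of the robot, y to its left, z up, the work surface at z = 0. Lengths are in mm, angles in degrees, forces in N, time in s.
With the tool pointing down it reaches from about 375 to 975 mm from the base axis. Payload 3.8 kg.
Tool frame: the origin (TCP) lies on the mounting face of the last link; the fingertips stand 166 mm ahead of it and the grasp point (between the pads) lies 147 mm ahead of it (arm.tip_extent is the distance from the TCP to the fingertips, in mm); z points along the fingers, y is the line along which they close (so a half turn about z gives the same grasp; the last joint's range is limited). The gripper opens to 88 mm and grips with 3 to 60 N. Pads are 18 mm wide; open, the fingers measure 123 mm over their backs; the gripper's body (75 mm by 187 mm) begins 45 mm behind the grasp point.
Start: joints at [-77.229, 15.12, 91.902, -0, 72.978, -2.114], TCP at [173.394, -652.345, 404.706] pointing down, gripper open.
Joint ranges: [-150.88, 150.88], [-54.13, 125.18], [17.81, 147.31], [-75.09, 255.09], [0, 152.58], [-146.25, 146.25]. Speed limits (degrees/s): [147.25, 147.25, 180, 180, 180, 180].

### API

Orientations are given as [roll, pitch, yaw] about the fixed x, y, z axes, in that order (R = Rz(yaw) Ry(pitch) Rx(roll)).
In Python, from plant import arm, get_image gives the robot as it stands. Calls block until the motion is done:
- arm.movep(position, orientation): joint-space move of the TCP to a pose.
- arm.line_to(position, frame=None, speed=150, contact_N=None): straight line of the TCP; frame=None keeps the orientation; speed is the mean speed in mm/s. With contact_N (N) it stops when the force on the tool has changed by that much, and returns True; else False.
- arm.goto_joints(angles): joint-space move.
- arm.ungrasp() and arm.gripper_close(grasp_force=None): open the fingers fully, or close them until they stop; grasp_force is the grip in N (None keeps the last).
- arm.dwell(seconds).
- arm.inverse_kinematics(position, orientation): joint angles nearest the present ones, or None.
- get_image(name): name is "side" or "top"; returns a dict with "pixels" (420x560x3 uint8, blue, green, red), "fx", "fy", "cx", "cy" (pixels), "k1" (the pictures are not rectified: a ray, as slopes to the right and down, at radius r is drawn at 1 + k1 r^2 times it, then the intrinsics apply), "cam_to_world" (4x4, takes a point from camera to world coordinates). Camera axes: x right, y down, z forward; pixel columns grow to the right and rows downward; lengths in mm; the calibration is good to about 2 mm. A picture is of the moment at which its call begins. There is no depth.
A pose or a line that the arm cannot do raises arm.Unreachable and nothing moves.
- arm.close_job(): hands the job in; it is judged then, once.
Readings, each from a call of its own:
- arm.get_time_s(): time.
- arm.get_qpos(): joint angles.
- arm.get_qvel(): joint speeds.
- arm.get_tau(): joint torques, N m.
- arm.get_position(): TCP position.
- arm.get_tcp_rot(): TCP orientation.
- arm.get_contact_force(): force on the tool from outside, world axes, zero at the start.
- arm.get_ft_torque(): the same for the moment, N m.
- arm.get_grip_width(): finger opening in mm.
- arm.get_grip_force(): force on a finger pad.
Only numpy, scipy, OpenCV 4.12 (cv2) and the standard library are available. Lean on these libraries where they do the work, as an engineer would, in place of code of your own. Each camera call takes 0.05 s, during which the arm holds its last target. There are 200 camera calls.

## Working session

There is one attempt and no reset: what is moved stays moved. The work goes in short steps, each a Python script; the robot and the scene stay as the last script left them, time stands still between calls to the robot, and variables do not carry over. Pictures are saved under pics/ and viewed, at most 10 in all, crops included, and the job is handed in when it is done.

```bash
mkdir -p pics; cat > h.py <<'E'
import numpy as np, cv2
from plant import arm, get_image
def snap(n,f):
    g=get_image(n); cv2.imwrite(f'pics/{f}.png',g['pixels']); return g
def ray(g,u,v):
    x,y=(u-g['cx'])/g['fx'],(v-g['cy'])/g['fy']
    K=np.array([[g['fx'],0,g['cx']],[0,g['fy'],g['cy']],[0,0,1.]])
    # undistort: d = r(1+k1 r^2)
    p=cv2.undistortPointsIter(np.array([[[u,v]]],float),K,np.array([g['k1'],0,0,0.]),None,None,(3,50,1e-10))[0,0]
    M=np.array(g['cam_to_world']); return M[:3,3],M[:3,:3]@np.array([p[0],p[1],1])
def onz(g,u,v,z):
    o,d=ray(g,u,v); return (o+d*(z-o[2])/d[2])[:2]
def proj(g,P):
    M=np.linalg.inv(np.array(g['cam_to_world'])); c=M[:3,:3]@np.array(P,float)+M[:3,3]
    x,y=c[0]/c[2],c[1]/c[2]; s=1+g['k1']*(x*x+y*y); return g['fx']*x*s+g['cx'],g['fy']*y*s+g['cy']
def tri(ga,a,gb,b):
    o1,d1=ray(ga,*a);o2,d2=ray(gb,*b)
    s=np.linalg.lstsq(np.c_[d1,-d2],o2-o1,rcond=None)[0]
    p,q=o1+d1*s[0],o2+d2*s[1]; return (p+q)/2,np.linalg.norm(p-q)
E
python3 - <<'E'
from h import *
import pickle
gs={n:snap(n,n+'0') for n in('top','side')}
pickle.dump(gs,open('g0.pkl','wb'))
for n,g in gs.items(): print(n,g['fx'],g['k1'],np.array(g['cam_to_world'])[:3,3])
print(arm.get_tcp_rot(),arm.get_position(),arm.get_time_s())
E
```

```text
top 446.67977247639027 0.01698536908865262 [ 411.28676203   75.30550405 1258.58869861]
side 474.39092998660954 0.013112597462245688 [-117.69228744  827.64910139  934.18743732]
[-1.79883382e+02 -4.54720474e-03  1.48859411e+01] [ 173.32893094 -652.04931765  403.50293273] 0.1
```

View pics/top0.png

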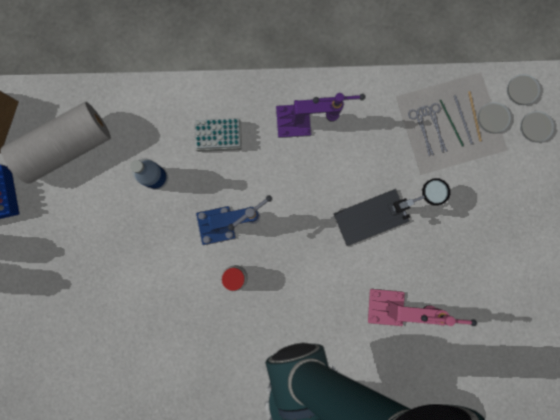

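View pics/side0.png

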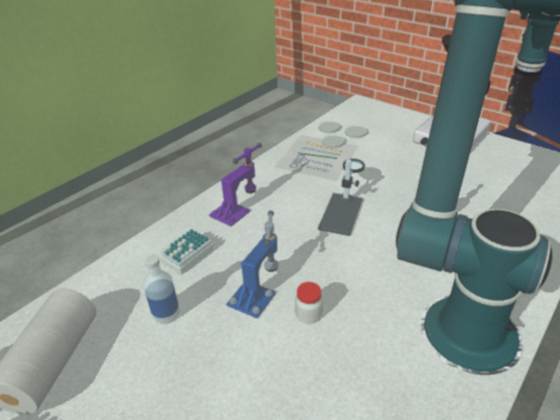

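The top view shows three clamp candidates: blue (230,220), purple (310,115) and pink (420,310). The blue one is meant. The stand is at (375,217), with its post near (402,208) and its free end to the left, towards the clamp. I'll check both in enlarged crops.

```bash
python3 - <<'E'
from h import *
t=cv2.imread('pics/top0.png')[165:275,190:455]; s=cv2.imread('pics/side0.png')[150:330,220:400]
cv2.imwrite('pics/tc.png',cv2.resize(t,None,fx=3,fy=3,interpolation=cv2.INTER_CUBIC))
cv2.imwrite('pics/sc.png',cv2.resize(s,None,fx=3.3333,fy=3.3333,interpolation=cv2.INTER_CUBIC))
E
```

```text
(no output)
```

View pics/tc.png

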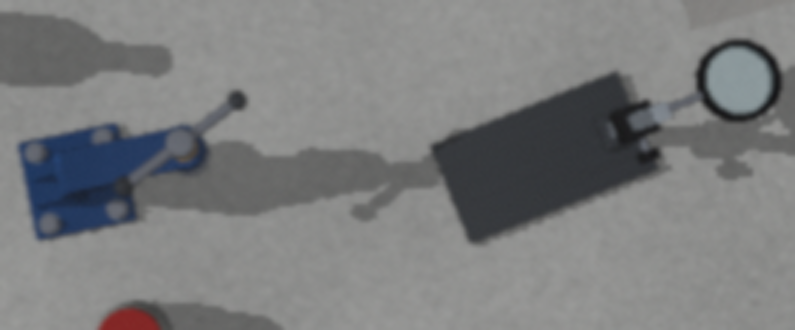

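View pics/sc.png

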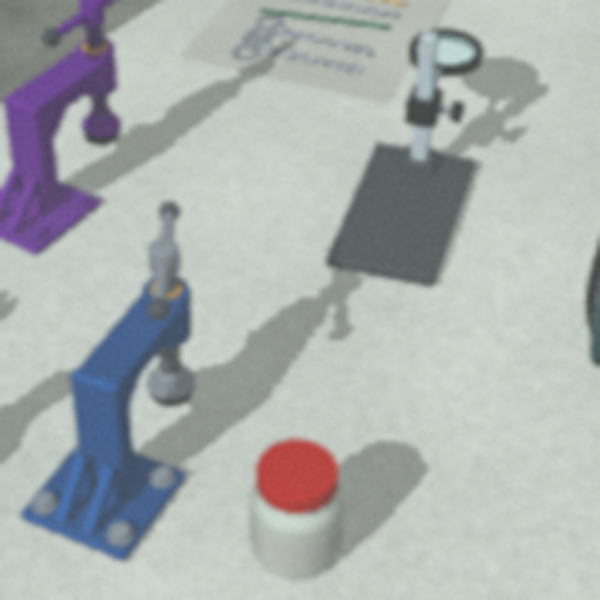

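```bash
python3 - <<'E'
from h import *
import pickle
gs=pickle.load(open('g0.pkl','rb')); g,s=gs['top'],gs['side']
T=lambda u,v:((u+.0)/3+190,v/3+165)
S=lambda u,v:(u/3.3333+220,v/3.3333+150)
def fit(model,pts):
    A=np.array(model,float);B=np.array(pts);a=A-A.mean(0);b=B-B.mean(0)
    th=np.arctan2((a[:,0]*b[:,1]-a[:,1]*b[:,0]).sum(),(a*b).sum());c,n=np.cos(th),np.sin(th)
    R=np.array([[c,-n],[n,c]]);t=B.mean(0)-R@A.mean(0);return t.round(1),np.degrees(th).round(2),(B-A@R.T-t).round(1).tolist()
pl=[onz(g,*T(*p),12) for p in[(432,147),(618,72),(660,165),(474,242)]]
print('plate top',np.round(pl,1).tolist())
print(fit([(95,-50),(-95,-50),(-95,50),(95,50)],pl))
pl=[onz(s,*S(*p),12) for p in[(328,264),(378,143),(480,160),(436,285)]]
print(fit([(95,-50),(-95,-50),(-95,50),(95,50)],pl))
fl=[onz(g,*T(*p),9) for p in[(20,143),(120,125),(137,218),(40,240)]]
print('flange',fit([(156,-47),(60,-47),(60,47),(156,47)],fl))
fl=[onz(s,*S(*p),9) for p in[(22,513),(95,432),(187,473),(125,560)]]
print('flange s order?',np.round(fl,1).tolist())
b=[onz(g,*T(*p),160) for p in[(237,100),(122,188)]]
print('balls',np.round(b,1).tolist(),np.mean(b,0),np.linalg.norm(b[0]-b[1]),'hub',onz(g,*T(181,142),173))
print('ball tri',tri(g,T(237,100),s,S(169,211)))
print('post',tri(g,T(658,113),s,S(430,35)), onz(g,*T(658,113),160),onz(s,*S(430,37),160))
print('lens',onz(g,*T(739,80),80),onz(s,*S(447,51),80))
print('jar',onz(g,233,279,85),'bottle',onz(g,142,167,190),'rack',onz(g,218,134,47))
print('pink',onz(g,420,312,100),'purple',onz(g,335,105,100))
E
```

```text
plate top [[506.2, -91.1], [571.5, -268.4], [483.1, -302.5], [416.8, -126.2]]
(array([ 494.4, -197. ]), np.float64(110.6), [[-1.6, -0.5], [-3.1, -0.0], [2.1, 1.0], [2.6, -0.5]])
(array([ 485.9, -188.8]), np.float64(110.0), [[-1.2, 2.3], [1.8, -1.9], [-0.1, -3.3], [-0.5, 2.8]])
flange (array([502.7, 132.3]), np.float64(99.92), [[-0.5, -0.7], [-3.0, 0.2], [2.3, 2.3], [1.2, -1.9]])
flange s order? [[517.8, 298.2], [530.1, 201.0], [443.0, 190.5], [425.2, 284.8]]
balls [[538.5, 87.9], [468.8, 184.1]] [503.66940154 135.98403111] 118.8445035231217 hub [504.04821538 134.17926695]
ball tri (array([538.52863871,  87.8747034 , 160.19011137]), np.float64(0.004142060094756819))
post (array([ 516.57255253, -260.05129023,  157.71899514]), np.float64(2.744209262355328)) [ 517.48456124 -258.57372268] [ 511.80902854 -254.83334136]
lens [ 552.44586857 -356.17452123] [ 549.12356283 -354.3883297 ]
jar [339.35193616 188.04326195] bottle [620.36221971 392.31428635] rack [734.86542063 225.12843997]
pink [ 243.3616502  -286.98351751] purple [790.46192517 -94.26738302]
```

Both views agree:
- **Spindle:** about (503,134), clamp heading 100°.
- **Stand:** about (490,-193), yaw 110°, with its post near (515,-259).
- **Blue clamp:** confirmed by its grey hub and bar. Purple and pink are the look-alikes.

Next I'll grip the post above the arm block, then slide and rotate the stand.

```bash
python3 - <<'E'
from h import *
o=lambda y:[180,0,y]
arm.movep([515.5,-259,400],o(110.3))
arm.line_to([515.5,-259,147+126],speed=150,contact_N=15)
print(arm.get_position(),arm.get_contact_force())
arm.gripper_close(20)
print('w',arm.get_grip_width(),arm.get_contact_force(),arm.get_time_s())
snap('top','grip');
E
python3 -c "
import cv2
a=cv2.imread('pics/grip.png')[150:290,180:470];cv2.imwrite('pics/gc.png',cv2.resize(a,None,fx=2.5,fy=2.5))"
```

```text
[ 515.98508811 -259.40802885  273.9881622 ] [-0.00463368 -0.72801442  0.77375918]
w 14.833241929530578 [ 1.66320311 -1.18058258 -0.75589377] 4.0917
```

View pics/gc.png

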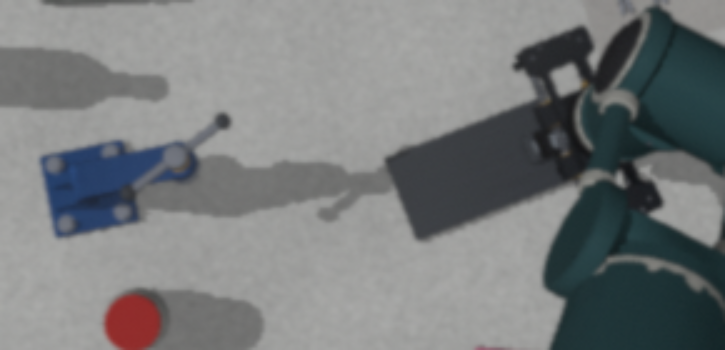

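Post held (width 14.8 mm), plate free end at (390,160) to (420,240) in the crop, clamp clear. Sliding now.

```bash
python3 - <<'E'
from h import *
z=arm.get_position()[2]
print(arm.line_to([543.5,-94.5,z],[180,0,100],speed=80,contact_N=30),arm.get_contact_force(),arm.get_position())
print(arm.line_to([522.7,23.7,z],speed=60,contact_N=25),arm.get_contact_force(),arm.get_position(),arm.get_time_s())
import pickle
pickle.dump({n:snap(n,n+'1') for n in('top','side')},open('g1.pkl','wb'))
a=cv2.imread('pics/top1.png')[150:290,180:340];b=cv2.imread('pics/side1.png')[180:320,200:360]
cv2.imwrite('pics/c1.png',cv2.resize(np.hstack([a,b]),None,fx=2.5,fy=2.5,interpolation=cv2.INTER_CUBIC))
E
```

```text
False [-1.40422275 -1.23966021 -0.37821831] [543.36096569 -94.54737904 272.95481653]
False [ 0.39619119 -1.18526896 -3.06547049] [522.68801726  23.60260293 272.94695605] 8.525
```

View pics/c1.png

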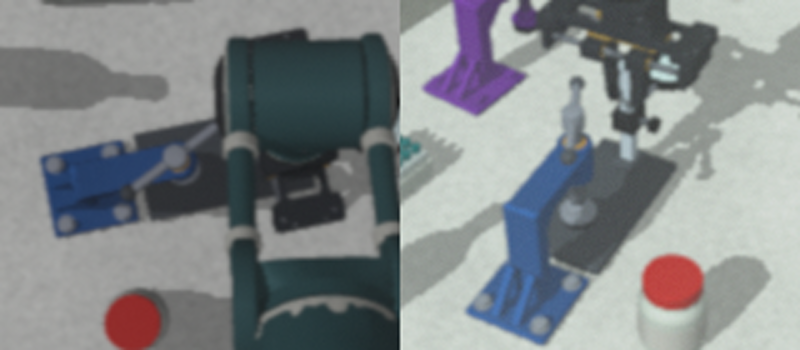

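The plate lies flat under the pad, square to the clamp and just short of the flange (top crop (140,175), side crop (575,260)). I'll let go and set the open fingers astride the bar.

```bash
python3 - <<'E'
from h import *
arm.ungrasp(); p=arm.get_position()
arm.line_to([p[0],p[1],360],speed=200)
C=[503.4,134.5]
q=np.array(arm.inverse_kinematics([*C,360],[180,0,100])); q[5]=-139; arm.goto_joints(q)
print(arm.get_qpos(),arm.get_position(),arm.get_tcp_rot(),arm.get_contact_force(),arm.get_ft_torque())
print(arm.line_to([*C,308],speed=80,contact_N=8),arm.get_position(),arm.get_contact_force(),arm.get_time_s())
q=np.array(arm.get_qpos())
for a in (-134,-129,-124,-119,-114,-104,-94):
    q[5]=a; t=arm.get_time_s(); arm.goto_joints(q); print(a,round(arm.get_qpos()[5],2),arm.get_ft_torque().round(3) if hasattr(arm.get_ft_torque(),'round') else arm.get_ft_torque(),np.round(arm.get_contact_force(),1),round(arm.get_time_s()-t,2))
E
```

```text
[ 1.22097001e+01  3.53480702e-01  1.13480274e+02 -2.53743992e-03
  6.62234609e+01 -1.38977020e+02] [503.29990632 134.37552965 359.44322685] [ 1.79958357e+02 -3.93052212e-02 -1.18812241e+02] [-0.50235919  0.13318746  0.38262275] [ 0.09132378 -0.07059005  0.06134708]
False [503.61011663 134.55331637 308.12235628] [ 0.17167589 -0.51087433  0.17618143] 13.1
-134 -134.13 [ 0.079 -0.062 -0.022] [-0.4 -0.  -0.2] 0.25
-129 -129.21 [ 0.134 -0.139 -0.003] [0.9 0.9 1.4] 0.25
-124 -124.24 [ 0.091 -0.272  0.055] [0.8 0.3 0.5] 0.25
-119 -119.25 [ 0.078 -0.288  0.044] [0.2 0.6 1.1] 0.25
-114 -114.26 [ 0.131 -0.315  0.025] [1.1 0.1 1.5] 0.25
-104 -104.32 [ 0.162 -0.244  0.035] [-0.5  0.5  0. ] 0.29
-94 -94.36 [ 0.219 -0.225  0.014] [ 0.3  0.5 -1.1] 0.29
```

```bash
python3 - <<'E'
from h import *
q=np.array(arm.get_qpos())
for a in (-84,-74,-64):
    q[5]=a; arm.goto_joints(q); print(a,round(arm.get_qpos()[5],2),np.round(arm.get_ft_torque(),3),np.round(arm.get_contact_force(),1),np.round(arm.get_tau(),3))
    for _ in range(3): arm.dwell(.05);print(np.round(arm.get_ft_torque(),3),np.round(arm.get_tau()[5],3))
import pickle
pickle.dump({n:snap(n,n+'2') for n in('top','side')},open('g2.pkl','wb'))
a=cv2.imread('pics/top2.png')[150:290,180:340];b=cv2.imread('pics/side2.png')[180:320,200:360]
cv2.imwrite('pics/c2.png',cv2.resize(np.hstack([a,b]),None,fx=2.5,fy=2.5,interpolation=cv2.INTER_CUBIC))
E
```

```text
-84 -84.38 [ 0.156 -0.219 -0.02 ] [-0.4  1.6  0.2] [ -0.111 -35.561 -32.155  -0.062   0.244   0.211]
[ 0.138 -0.191  0.   ] 0.037
[ 0.132 -0.248  0.024] -0.005
[ 0.177 -0.266 -0.007] -0.008
-74 -74.29 [ 0.06  -0.187 -0.021] [0.2 0.  0.2] [-2.4000e-02 -3.5474e+01 -3.2256e+01 -6.0000e-03  1.3000e-01  2.1000e-01]
[ 0.062 -0.223  0.041] 0.034
[ 0.111 -0.151 -0.023] -0.011
[ 0.062 -0.184  0.031] -0.017
-64 -64.27 [ 0.046 -0.138  0.028] [ 0.3 -0.5  0.3] [ 6.0000e-03 -3.5475e+01 -3.2372e+01  1.8000e-02  5.6000e-02  2.0400e-01]
[ 0.02  -0.153 -0.03 ] 0.027
[ 0.058 -0.103 -0.085] -0.02
[ 0.005 -0.177  0.019] -0.028
```

View pics/c2.png

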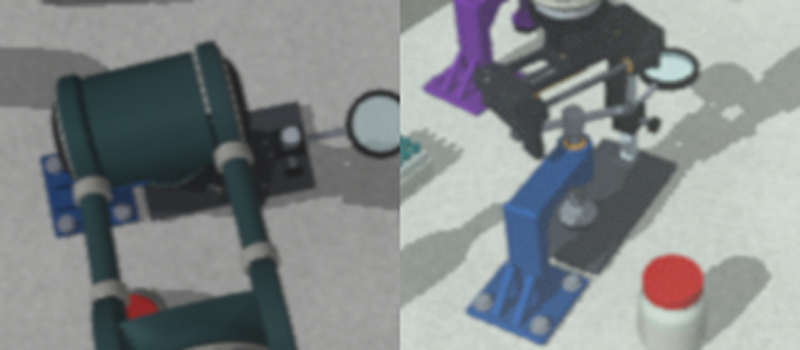

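The bar is turning with the fingers (side crop, bar from (548,125) to (655,92)), but moment readings die away at each stop. I'll run the fast part this way to about 190°. Then I'll push with closed fingers at r = 40 mm, so that `contact_N` measures the force during the motion.

```bash
cat >> h.py <<'E'
C=np.array([503.5,134.5]); RAD=40.
def pose(phi,r=RAD,z=308):
    a=np.radians(phi); return [C[0]+r*np.cos(a),C[1]+r*np.sin(a),z],[180,0,phi]
def phi_now():
    p=np.array(arm.get_position())[:2]-C; return np.degrees(np.arctan2(p[1],p[0]))
def tang(phi):
    a=np.radians(phi); f=arm.get_contact_force(); return -f[0]*np.sin(a)+f[1]*np.cos(a)
E
python3 - <<'E'
from h import *
q=np.array(arm.get_qpos()); q[5]=60; arm.goto_joints(q); print(arm.get_qpos()[5],arm.get_time_s())
q[5]=52; arm.goto_joints(q)
p=arm.get_position(); arm.line_to([p[0],p[1],345],speed=150)
arm.gripper_close(20)
P,O=pose(165,z=345); qq=np.array(arm.inverse_kinematics(P,O)); print(qq)
arm.goto_joints(qq)
print(arm.line_to(pose(165)[0],speed=80,contact_N=8),arm.get_qpos()[5],arm.get_time_s())
ph=165
while ph>120:
    ph-=4
    hit=arm.line_to(*pose(ph),speed=30,contact_N=3.5)
    print(ph,hit,round(phi_now(),1),round(tang(ph),2))
    if hit: break
print(arm.get_time_s())
E
```

```text
59.96135686225167 18.2333
[ 14.37587254  -2.76411839 118.14197716   0.          64.62214123
 -60.62412746]
False -60.62289891526194 22.5167
161 False 160.7 -0.05
157 False 156.9 0.02
153 False 153.0 -0.26
149 False 149.1 0.23
145 False 145.4 0.09
141 False 141.7 2.81
137 False 138.0 3.85
133 False 134.5 6.03
129 False 130.7 5.76
125 False 126.8 7.3
121 False 122.8 5.48
117 False 118.9 6.54
25.5167
```

Good: residual tangential force now reads about 6 N, matching free running. Carry on, watching for the rise.

```bash
cat > turn.py <<'E'
from h import *
import sys
ph,end,lim=map(float,sys.argv[1:])
out=[]
while ph>end:
    ph-=6
    hit=arm.line_to(*pose(ph),speed=40,contact_N=12)
    f=np.mean([tang(ph) for _ in range(4)]); out.append((ph,round(f,2)))
    if hit or (len(out)>1 and (out[-1][1]+out[-2][1])/2>lim): break
print(out,hit,phi_now(),arm.get_qpos()[5],arm.get_time_s())
E
python3 turn.py 117 20 8.5
```

```text
[(111.0, np.float64(6.67)), (105.0, np.float64(6.73)), (99.0, np.float64(7.43)), (93.0, np.float64(6.85)), (87.0, np.float64(5.8)), (81.0, np.float64(6.82)), (75.0, np.float64(6.83)), (69.0, np.float64(6.8)), (63.0, np.float64(6.65)), (57.0, np.float64(6.54)), (51.0, np.float64(7.65)), (45.0, np.float64(7.19)), (39.0, np.float64(8.1)), (33.0, np.float64(8.07)), (27.0, np.float64(6.77)), (21.0, np.float64(7.92)), (15.0, np.float64(7.97))] False 17.164978758415394 87.19917117697487 29.9083
```

```bash
python3 turn.py 15 -18 10.3
```

```text
[(9.0, np.float64(6.17)), (3.0, np.float64(7.95)), (-3.0, np.float64(7.41)), (-9.0, np.float64(7.5)), (-15.0, np.float64(7.67)), (-21.0, np.float64(7.2))] False -18.62533489446293 120.73562732133972 31.4583
```

No clear rise yet. I'll back off for the next stroke and look at the pad gap.

```bash
python3 - <<'E'
from h import *
import pickle
arm.line_to(*pose(-12),speed=60)
arm.line_to(pose(-12,z=345)[0],speed=150)
P,O=pose(175,z=345); qq=np.array(arm.inverse_kinematics(P,O)); print(qq)
arm.goto_joints(qq)
g=snap('side','side3'); pickle.dump(g,open('g3.pkl','wb'))
b=cv2.imread('pics/side0.png')[200:300,230:310];a=g['pixels'][200:300,230:310]
cv2.imwrite('pics/c3.png',cv2.resize(np.hstack([b,a]),None,fx=5,fy=5,interpolation=cv2.INTER_CUBIC))
print(arm.get_time_s())
E
```

```text
[ 13.62289835  -3.12748913 118.48663736   0.          64.64085177
 -71.37710165]
34.925
```

View pics/c3.png

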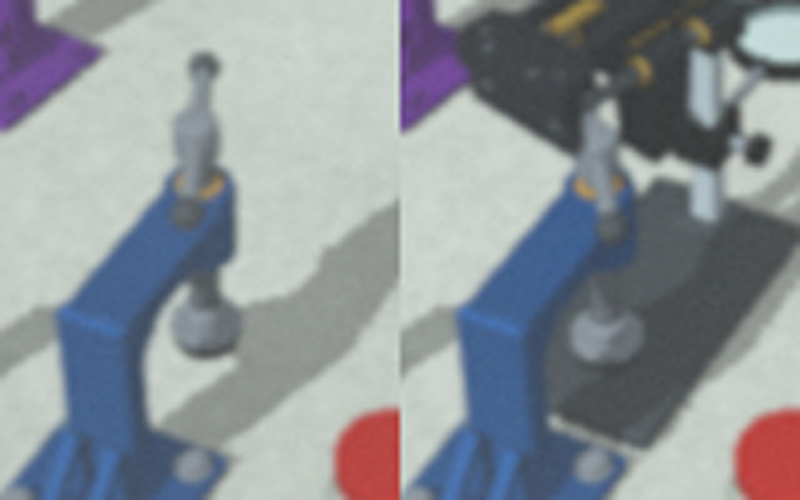

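```bash
python3 - <<'E'
from h import *
import pickle
from scipy.optimize import least_squares
g0=pickle.load(open('g0.pkl','rb'))['side'];g3=pickle.load(open('g3.pkl','rb'))
def fit(g,near,th0,far=None):
    def f(x):
        z,t=x; a=np.radians(t); d=58*np.array([np.cos(a),np.sin(a),0]);c=np.array([503.5,134.5,z])
        r=list(np.array(proj(g,c+d))-near)
        if far is not None: r+=list(np.array(proj(g,c-d))-far)
        return r
    s=least_squares(f,[157,th0]); return s.x,s.fun.round(2)
P=lambda u,v:np.array([230+u/5,200+v/5])
for t in(100,126,150): print('before',fit(g0,P(188,212),t),fit(g0,P(188,212),t,P(203,66)))
for t in(90,110,130,150): print('now',fit(g3,P(211,225),t),fit(g3,P(211,225),t,P(198,88)))
c=proj(g0,[503.5,134.5,160]); d=proj(g0,[503.5,134.5,150]); print(c,d)
E
```

```text
before (array([160.82950187, 125.06668302]), array([-0.,  0.])) (array([160.89163254, 126.02623465]), array([ 0.39, -0.01,  0.42, -0.03]))
before (array([160.82950187, 125.06668302]), array([ 0., -0.])) (array([160.89163262, 126.0262344 ]), array([ 0.39, -0.01,  0.42, -0.03]))
before (array([160.82950187, 125.06668302]), array([0., 0.])) (array([160.89163257, 126.02623455]), array([ 0.39, -0.01,  0.42, -0.03]))
now (array([151.66632111, 135.87191618]), array([-0., -0.])) (array([148.95780927, 133.37403858]), array([-0.98,  0.91, -1.19, -0.81]))
now (array([151.66632111, 135.87191618]), array([0., 0.])) (array([148.95780932, 133.37403403]), array([-0.98,  0.91, -1.19, -0.81]))
now (array([151.66632111, 135.87191618]), array([-0., -0.])) (array([148.95780914, 133.374037  ]), array([-0.98,  0.91, -1.19, -0.81]))
now (array([151.66632112, 135.87191618]), array([-0., -0.])) (array([148.95780928, 133.37404187]), array([-0.98,  0.91, -1.19, -0.81]))
(np.float64(269.58177536848746), np.float64(227.4930877193613)) (np.float64(269.74792939659693), np.float64(230.49113559926866))
```

The bar now lies at about 135°. That makes the total turn 351°, with the bar 9–10 mm lower, and the pad appears just above the plate (crop (605,350)). Second stroke, with a bounded absolute force.

```bash
sed -i 's/z=308/z=306/' h.py; cat > turn2.py <<'E'
from h import *
import sys
ph,end,lim=map(float,sys.argv[1:])
out=[];f=0
while ph>end:
    ph-=5
    hit=arm.line_to(*pose(ph),speed=40,contact_N=max(4.,13-f))
    f=np.mean([tang(ph) for _ in range(4)]); out.append((round(ph),round(float(phi_now()),1),round(float(f),2)))
    if hit or (len(out)>1 and (out[-1][2]+out[-2][2])/2>lim): break
print(out,hit,arm.get_qpos()[5],arm.get_time_s())
E
python3 - <<'E'
from h import *
print(arm.line_to(pose(178)[0],speed=100,contact_N=8),arm.get_contact_force())
E
python3 turn2.py 178 108 10
```

```text
False [-0.46837143  0.15526785  0.37137361]
[(173, 172.7, 0.59), (168, 168.1, 0.04), (163, 163.6, 4.14), (158, 159.2, 6.26), (153, 154.4, 6.63), (148, 149.5, 7.73), (143, 144.7, 6.88), (138, 139.8, 6.62), (133, 134.9, 7.69), (128, 130.0, 7.89), (123, 125.1, 8.74), (118, 120.2, 8.81), (113, 115.4, 8.97), (108, 110.5, 8.52)] False -1.5851627006958486 38.9667
```

```bash
python3 turn2.py 108 83 10.9
```

```text
[(103, 105.6, 8.72), (98, 100.8, 8.36), (93, 95.9, 9.44), (88, 91.0, 9.62), (83, 86.2, 9.57)] False 23.058519461467252 40.2167
```

Touch was at about φ = 149°. Both the force rise and the angle put the pad load at about 85 N now. One last nudge of about 6°, then retract and check.

```bash
python3 turn2.py 83 77 11.5; python3 - <<'E'
from h import *
arm.line_to(*pose(90),speed=60)
arm.line_to(pose(90,z=420)[0],speed=150)
q=np.array(arm.get_qpos()); q[0]-=45; arm.goto_joints(q)
for n in('top','side'): snap(n,n+'4')
a=cv2.imread('pics/top4.png')[150:290,180:340];b=cv2.imread('pics/side4.png')[180:320,200:360]
cv2.imwrite('pics/c4.png',cv2.resize(np.hstack([a,b]),None,fx=2.5,fy=2.5,interpolation=cv2.INTER_CUBIC))
print(arm.get_contact_force(),arm.get_time_s())
E
```

```text
[(78, 81.3, 11.16), (73, 76.4, 11.2)] False 32.709679676528 40.7167
[-0.22191185  1.16384573 -0.60552634] 43.6833
```

View pics/c4.png

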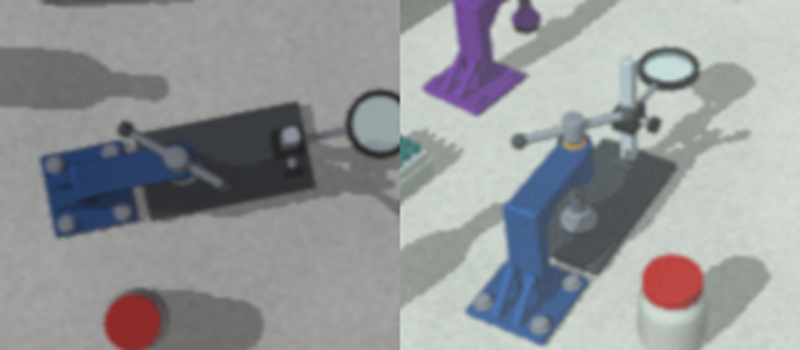

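The plate is square under the clamp with the pad seated on the bare half, the bar is clear and the jar hasn't moved. Both estimates put the load at 100–110 N, so I'm handing in.

```bash
python3 -c "
from plant import arm
print(arm.close_job())"
```

```text
the job is handed in; nothing more can be done
None
```

I slid the stand's bare end under the blue clamp, screwed the pad down to an estimated 100–110 N, backed the robot clear and handed the job in after about 44 s; it returned no verdict.

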